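Show the samples: press the lid lever, hold, ease the lid shut

ROBOT

A 6-joint arm with a two-finger parallel gripper is mounted at the origin on the work surface. World frame = base frame: x ahead of the robot, y to its left, z up, the work surface at z = 0. Lengths are in m, angles in rad, forces in N, time in s.
With the tool pointing down it reaches from about 0.325 to 0.75 m from the base axis. Payload 7.6 kg.
Tool frame: the origin (TCP) lies midway between the tips of the shut fingers; the grasp point (between the pads) lies 19 mm behind it; y points along the fingers, x is the direction in which the jaws open and shut, and the axes are right-handed (so a half turn about y gives the same grasp; the last joint's range is limited). The gripper opens to 85 mm and grips with 20 to 120 N. Pads are 22 mm wide; open, the fingers measure 114 mm over their backs; the gripper's body (76 mm by 85 mm) begins 54 mm behind the grasp point. The pads swing forward as they close: fully open they stand 13 mm farther back than shut.
Start: joints at [1.101, 0.052, 1.401, -0, 1.689, -0.07], TCP at [0.204, 0.484, 0.231] pointing down, gripper open.
Joint ranges: [-2.9, 2.9], [-0.91, 2.17], [0.12, 2.37], [-1.06, 4.2], [0.26, 2.73], [-2.93, 2.93]. Speed limits (rad/s): [2.57, 2.57, 3.01, 3.14, 3.14, 3.14].

INTERFACE

Orientations are given as a rotation vector (axis times angle).
In Python, from bench import env, grab_frame, camera_params, job_done gives the robot as it stands.
- The arm moves only by the tool carry_out, never from a script. Its argument "targets" is a list that holds one entry, the list of rows, each a list of 6 numbers: the shift along the tool's x, y, z in cm, then the turn, a rotation vector about the tool's x, y, z in degrees. In form: [[[x, y, z, ax, ay, az], ...]]. A call has 1 to 5 rows; each row shifts and turns the commanded pose from where the row before left it, along the tool's axes as they then stand; what a row does not reach is not made up. A row lasts 1/10 s, in which the tool goes at most 50 mm and 8.59 degrees, less where a joint would pass 70% of its speed; a pose out of reach is approached as far as the arm can. A call with a gripper value outside its range is refused whole. "gripper" is the closure, from -1 (fully open) to 1 (shut), so that 0 is half open, set as the call begins (left out, the last holds). The fingers move at their own pace and stop on an object; "newtons" is the grip in N (left out, the last holds). Time passes only in rows, so rows that do not move let the fingers close. It gives the time, the measured TCP pose, the force and the opening at its end, in the units of the state.
- env.state(): the state, without advancing time (a new reading comes with each control period).
- grab_frame(name): name is "scene" or "top" or "wrist"; returns (picture, depth): 480x640x3 uint8, red, green, blue; 480x640 float32, m along the optical axis (not along the pixel's ray), 0 where there is no reading.
- camera_params(name): a dict with "fov_y" (degrees; the focal length in pixels is half the picture's height over the tangent of half this angle, whatever the lens; pixels are square), "cx", "cy" (the principal point, pixels), "extrinsics" (4x4, takes a point from camera to world coordinates); the wrist camera has in their place "hand_eye" (4x4, takes a point from camera to tool coordinates, whose origin is the TCP and whose axes are the tool frame's). Camera axes: x right, y up, looking along -z (the intrinsics and any distortion apply to the point x, -y, -z); pixel columns grow to the right and rows downward; lengths in m; the calibration is good to about 2 mm. A picture is of the moment at which its call begins: read the wrist's pose just before it. camera_params takes no time and is no camera call.
- job_done(): hands the job in, once; it reports no verdict.
The state is a dict: "time": time; "joint_pos": joint angles; "qvel": joint speeds; "effort": joint torques, N m; "position": TCP position; "ee_rot": TCP orientation; "wrist_force": force on the tool from outside, world axes, zero at the start; "moment": the same for the moment, N m; "finger_gap": finger opening in m.
Only numpy, scipy, OpenCV 4.12 (cv2) and the standard library are available. Lean on these libraries where they do the work, as an engineer would, in place of code of your own. Each camera call takes 0.05 s, during which the arm holds its last target. There are 200 camera calls.

TASK

At the tasting stand, press the grey paddle of the sample box's lever down as far as it goes, so that the linked lid stands fully open, and keep it there for about three seconds so that a visitor can see in. Then ease the lever slowly up, staying on it, until the lid is fully closed again without ever dropping or slamming, and take the hand away. Work the lid by its lever alone, never touching the lid, grip nothing, and leave the tins, the carton and the toothpick pot where they stand.

Things in the scene. Friction and masses are not known exactly. Their poses are not given: they have to be found in the camera images.
- keeper: steel sample box fixed on the table, 180 (x) by 220 (y) by 135 high with its lid shut; origin at the centre of its underside. Its front, where the lever sticks out, faces its own -x (roughly towards the robot); z up. Its place and its turn about the vertical vary (turn up to about 0.55 rad either way).
- press_point (a point): centre of the upper face of the lever's flat grey paddle: press here. At rest it is 210 in front of the box's centre (in the box's -x; 120 clear of the front wall) and about 118 above the table. Pressed to the stop it is about 47 above the table, and its place along the box's x changes by less than 20.
- lever: lever of 10 mm round steel bar: arms 252 apart along the box's sides bend inward in front of it and run forward side by side (36 apart) to the paddle; origin on its turning axis, midway between the arms. The paddle is 42 (along the box's x) by 60 (along its y) by 8 thick; it leans 0.18 rad up to the front at rest, 0.18 rad down at the stop.
- lever_angle (a joint): angle in rad of the lever: 0 at rest (lid shut), 0.36 pressed to its stop. It turns about a level axis parallel to the box's y, 10 in front of the box's centre and 75 above the table. Slow pressing takes about 4 to 9 N; beyond that it meets the stop. Let go, it springs back and slams the lid.
- lid_angle (a joint): angle of the lid in rad, rigidly linked to the lever: about 3.06 times the lever's angle. 0 shut, 1.1 fully open. 10 mm of paddle travel is about 0.15 rad of lid. Let go, the lid falls at 3 to 5 rad/s; paddle speeds of 20 to 40 mm/s on the way up lower it gently.
- lid_edge (a point): middle of the lid's front edge, upper face; shut it is 97 in front of the box's centre and 135 above the table; it swings up and back (to the box's +x) to about 300 above the table about a hinge on the box's rear rim.
- lid: the flat metal lid, 190 by 264 by 5 thick; origin at the centre of its underside. It is hinged along the box's rear rim, 97 behind its origin. Not to be touched.
- tin_tall: tall closed tin, 74 across and 75 high, loose on the table beside the box, not part of the work: leave it where it stands. Origin at the centre of its underside, z up.
- tin_flat: flat closed tin, 74 across and 42 high, loose on the table beside the box, not part of the work: leave it where it stands. Origin at the centre of its underside, z up.
- carton: small white carton, 95 by 70 by 55 high, loose on the table beside the box, not part of the work: leave it where it stands. Origin at the centre of its underside, z up.
- pick_pot: round wooden toothpick pot, 48 across and 60 high, loose on the table beside the box, not part of the work: leave it where it stands. Origin at the centre of its underside, z up.

How it is judged:
On the way, in this order (a step that is already met when the one before it is completed fails the run):
1. the lid stands fully open (over 0.98 of 1.1 rad) with the fingers pressing the lever, for 2 s (value of joint lid_angle above 0.98 rad and contact force between the fingers and lever above 0.5 N), for 2 s.
2. the lid is shut again (under 0.05 rad) (value of joint lid_angle below 0.05 rad), for 0.2 s.
At the end, for the whole second after the job is handed in: The lid is shut (under 0.05 rad) and the lever up at rest (under 0.02 rad) after the lid was held fully open for 2 s and eased down; the tins, carton and pot stand upright at rest within 20 mm of where they were (value of joint lid_angle below 0.05 rad and value of joint lever_angle below 0.02 rad and not (distance of any of tin_tall, tin_flat, carton, pick_pot from where it was at the start of the episode above 0.02 m or angle between any of tin_tall, tin_flat, carton, pick_pot's own z axis and vertical above 0.3 rad) and linear speed of each of tin_tall, tin_flat, carton, pick_pot below 0.02 m/s); the robot touches nothing.
It fails at once if the lid drops or slams: it falls faster than 2 rad/s (velocity of joint lid_angle below -2 rad/s).
It fails at once if the lid is touched (contact force between any of the fingers, the arm and lid above 0.5 N).
It fails at once if a tin, the carton or the pot is shoved, tipped or lifted (moved over 20 mm, or leaning over 0.3 rad) (distance of any of tin_tall, tin_flat, carton, pick_pot from where it was at the start of the episode above 0.02 m or angle between any of tin_tall, tin_flat, carton, pick_pot's own z axis and vertical above 0.3 rad).
It also fails if it takes over 48 s, if anything falls off the work surface, if the arm or the gripper's body presses on something with over 40 N, if the wrist force passes 120 N, or if a joint passes its speed limit or range.

## Working session

There is one attempt and no reset: what is moved stays moved. The work goes in short steps, Python scripts to look and compute and a tool call to move; the robot and the scene stay as the last step left them, time stands still between calls to the robot, and variables do not carry over. Pictures are saved under pics/ and viewed, about 8 in all and at most 12, crops included, and the job is handed in when it is done.

Besides the shell and the picture viewer there is one more tool, called after "Request:" in YAML: its name, and indented under it one key for each argument. carry_out: Moves the arm, as the interface text tells. Its arguments: {"type":"object","properties":{"targets":{"type":"array"},"gripper":{"type":"number"},"newtons":{"type":"number"}},"required":["targets"]}

```bash
mkdir -p pics; ls; cat > h.py <<'E'
import numpy as np, cv2
from scipy.spatial.transform import Rotation as R
from bench import env, grab_frame, camera_params, job_done
def T_tool():
    s=env.state(); T=np.eye(4); T[:3,:3]=R.from_rotvec(s["ee_rot"]).as_matrix(); T[:3,3]=s["position"]; return T
def look(n,f):
    T=T_tool(); p=camera_params(n); X=p["extrinsics"] if "extrinsics" in p else T@np.array(p["hand_eye"])
    im,d=grab_frame(n); cv2.imwrite(f"pics/{f}.png",im[:,:,::-1]); np.savez(f"pics/{f}.npz",d=d,X=X,fov=p["fov_y"],cx=p["cx"],cy=p["cy"])
    return p
def pt(f,u,v,dep=None):
    z=np.load(f"pics/{f}.npz"); fl=240/np.tan(np.radians(z["fov"])/2)
    if dep is None:
        w=z["d"][v-2:v+3,u-2:u+3]; dep=np.median(w[w>0])
    return (z["X"]@np.array([(u-z["cx"])/fl*dep,-(v-z["cy"])/fl*dep,-dep,1]))[:3]
E
python3 - <<'E'
from h import *
print(env.state())
for n in("top","scene"): print(look(n,n+"0"))
print(camera_params("wrist"))
E
```

```text
pics
{'time': 0.0, 'joint_pos': array([ 1.10070365e+00,  5.28151248e-02,  1.40174243e+00, -8.20938022e-06,
        1.68859687e+00, -7.03053139e-02]), 'qvel': array([ 3.55561683e-05, -4.48965849e-04,  2.66856129e-03, -9.99076715e-04,
       -7.22492506e-04,  8.52697536e-04]), 'effort': array([ 5.52651400e-04, -3.81653845e+01, -3.60197425e+01, -2.48730061e-05,
        5.98409868e-03,  2.50252256e-06]), 'position': array([0.20418646, 0.48333409, 0.23047482]), 'ee_rot': array([-1.373012  , -0.90885466,  0.91108591]), 'wrist_force': array([-0.52182558, -0.3473741 , -0.41436489]), 'moment': array([0.02840275, 0.04269446, 0.00675315]), 'finger_gap': 0.0851507645719449}
{'fov_y': 47.88189095338543, 'cx': 317.269954410017, 'cy': 238.86659612041302, 'extrinsics': array([[-0.01576869,  0.99071112, -0.13506599,  0.45763637],
       [-0.99987221, -0.01526872,  0.00473687,  0.05944034],
       [ 0.00263058,  0.13512343,  0.99082528,  1.12494274],
       [ 0.        ,  0.        ,  0.        ,  1.        ]])}
{'fov_y': 54.46704388244106, 'cx': 324.08931445431654, 'cy': 244.8866143691825, 'extrinsics': array([[ 0.52389926, -0.61808882,  0.58608513,  1.14972718],
       [ 0.85175521,  0.37487946, -0.36603066, -0.30296697],
       [ 0.00652818,  0.69096426,  0.72285945,  0.78421897],
       [ 0.        ,  0.        ,  0.        ,  1.        ]])}
{'fov_y': 58.68007517293769, 'cx': 316.466754102409, 'cy': 237.53270948411125, 'hand_eye': array([[ 9.99999822e-01,  4.97544519e-04,  3.29706888e-04,
         1.44533110e-03],
       [ 1.50795746e-04,  3.23871221e-01, -9.46101162e-01,
        -1.43546441e-01],
       [-5.77510020e-04,  9.46101044e-01,  3.23871088e-01,
         8.33212178e-02],
       [ 0.00000000e+00,  0.00000000e+00,  0.00000000e+00,
         1.00000000e+00]])}
```

View pics/top0.png

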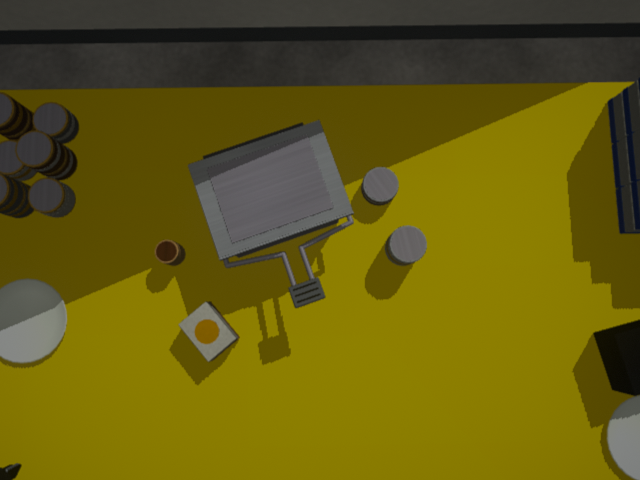

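View pics/scene0.png

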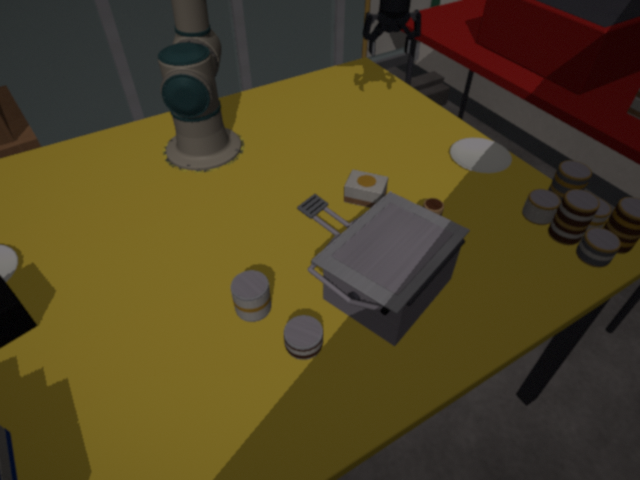

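The top view shows the paddle at about (307,292), the lid's front edge from (221,256) to (352,214), the carton at (209,331), the pot at (169,252) and the tins at (380,186) and (406,245). The scene view shows the paddle at about (313,207).

```bash
python3 - <<'E'
from h import *
P={}
for k,u,v in [("pad",307,292),("fl",221,254),("fr",351,212),("bl",192,187),("br",320,125),("carton",209,331),("pot",169,252),("tinA",380,186),("tinB",406,245),("tab",307,400)]:
    P[k]=pt("top0",u,v); print(k,P[k].round(3))
print("scene pad",pt("scene0",313,207).round(3))
# triangulate
def ray(f,u,v):
    a=pt(f,u,v,0.0);b=pt(f,u,v,1.0);return a,(b-a)/np.linalg.norm(b-a)
a,d=ray("top0",307,292);b,e=ray("scene0",313,207)
t=np.linalg.lstsq(np.c_[d,-e],b-a,rcond=None)[0];print("tri",a+t[0]*d,b+t[1]*e)
# lid plane fit from depth: points in lid
z=np.load("pics/top0.npz")["d"]
pts=np.array([pt("top0",u,v) for u in range(60,440,3) for v in range(100,320,3)])
for lo,hi in[(.125,.15)]:
    q=pts[(pts[:,2]>lo)&(pts[:,2]<hi)]; r=cv2.minAreaRect((q[:,:2]*1000).astype(np.float32)); print(len(q),r,q[:,2].mean())
for k in("top0","scene0"):
    im=cv2.imread(f"pics/{k}.png"); u,v=(307,275) if k=="top0" else (325,212)
    c=cv2.resize(im[v-40:v+40,u-50:u+50],None,fx=4,fy=4,interpolation=cv2.INTER_CUBIC); cv2.imwrite(f"pics/c_{k}.png",c)
cv2.imwrite("pics/crops.png",np.hstack([cv2.imread("pics/c_top0.png"),cv2.imread("pics/c_scene0.png")]))
E
```

```text
pad [0.496 0.075 0.12 ]
fl [0.568 0.233 0.132]
fr [ 0.643 -0.009  0.13 ]
bl [0.726 0.319 0.001]
br [0.811 0.046 0.135]
carton [0.425 0.268 0.056]
pot [0.581 0.348 0.061]
tinA [ 0.712 -0.076  0.043]
tinB [ 0.586 -0.119  0.075]
tab [0.283 0.08  0.   ]
scene pad [0.503 0.072 0.119]
tri [0.49593261 0.07533099 0.11250743] [0.49628514 0.07598058 0.11253096]
1607 ((693.9661865234375, 142.9746551513672), (199.48707580566406, 264.4112548828125), 18.65118408203125) 0.1344697510311483
```

View pics/crops.png

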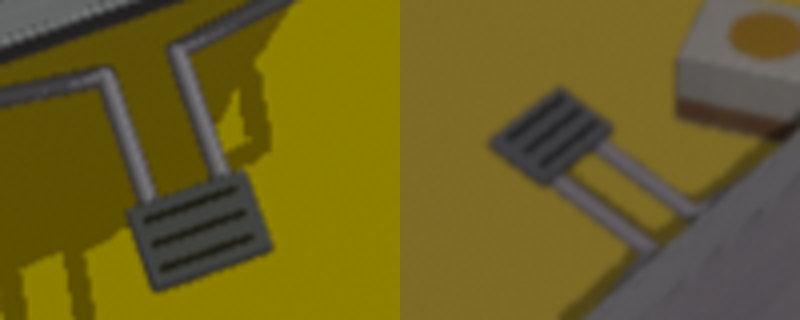

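The crops show a clean paddle, and the two views agree on its place. Depth gives (0.496, 0.075, 0.120), triangulation puts its height at 0.1125, and the lid centre and yaw predict (0.494, 0.078).

```bash
python3 - <<'E'
from h import *
T=T_tool(); print(T.round(3))
yaw=np.radians(18.0); 
# desired tool z or -z horizontally?
h=np.degrees(np.arctan2(T[1,2],T[0,2])); print("heading of tool z",h)
d=np.array([.496,.0755,.20])-T[:3,3]; print("tool-frame delta cm",(T[:3,:3].T@d*100).round(2))
E
```

```text
[[ 0.389 -0.001 -0.921  0.204]
 [ 0.921 -0.001  0.389  0.483]
 [-0.001 -1.     0.     0.231]
 [ 0.     0.     0.     1.   ]]
heading of tool z 157.09522456396516
tool-frame delta cm [-26.21   3.09 -42.75]
```

Request:
carry_out:
  targets:
    - [[0,0,0,0,4.9,0],[0,0,0,0,4.9,0],[0,0,0,0,4.9,0],[0,0,0,0,4.9,0],[0,0,0,0,4.9,0]]
  gripper: 1

```text
time: 0.6
position: [0.2043, 0.4834, 0.2308]
ee_rot: [-1.493, -0.578, 0.579]
wrist_force: [0.2, 0.3, 0.1]
finger_gap: 0.012
```

Request:
carry_out:
  targets:
    - [[0,0,0,0,4.9,0],[0,0,0,0,4.9,0],[0,0,0,0,4.9,0],[0,0,0,0,4.9,0],[0,0,0,0,4.9,0]]

```text
time: 1.1
position: [0.2043, 0.4834, 0.2308]
ee_rot: [-1.558, -0.245, 0.246]
wrist_force: [-0.3, 1.3, -0.2]
finger_gap: -0.0
```

Request:
carry_out:
  targets:
    - [[1.26,0.25,-4,0,0,0],[1.26,0.25,-4,0,0,0],[1.26,0.25,-4,0,0,0],[1.26,0.25,-4,0,0,0],[1.26,0.25,-4,0,0,0]]

```text
time: 1.6
position: [0.3268, 0.3116, 0.2184]
ee_rot: [-1.557, -0.248, 0.248]
wrist_force: [1.3, 0.8, 0.2]
finger_gap: -0.0002
```

Request:
carry_out:
  targets:
    - [[1.26,0.25,-4,0,0,0],[1.26,0.25,-4,0,0,0],[1.26,0.25,-4,0,0,0],[0,0,0,0,0,0]]

```text
time: 2.0
position: [0.4012, 0.2072, 0.2105]
ee_rot: [-1.559, -0.243, 0.244]
wrist_force: [-0.7, -0.4, 0.1]
finger_gap: 0.0001
```

Request:
carry_out:
  targets:
    - [[1.24,0.25,-3.86,0,0,0],[1.24,0.25,-3.86,0,0,0],[1.24,0.25,-3.86,0,0,0],[1.24,0.25,-3.86,0,0,0],[0,0,0,0,0,0]]

```text
time: 2.5
position: [0.4958, 0.0767, 0.2002]
ee_rot: [-1.558, -0.243, 0.246]
wrist_force: [-0.5, 0.3, -0.6]
finger_gap: -0.0001
```

```bash
python3 - <<'E'
from h import *
look("wrist","w0"); look("scene","s1"); T=T_tool(); print(T.round(4), env.state()["joint_pos"])
cv2.imwrite("pics/two.png",cv2.resize(np.hstack([cv2.imread("pics/w0.png")[:,:],cv2.imread("pics/s1.png")]),(800,300)))
d=np.load("pics/w0.npz")["d"]; pts=[]
for u in range(0,640,3):
  for v in range(0,480,3):
    if d[v,u]>0: pts.append(pt("w0",u,v,d[v,u]))
p=np.array(pts); q=p[(np.hypot(p[:,0]-.496,p[:,1]-.0755)<.045)&(p[:,2]>.105)&(p[:,2]<.13)]
print(len(q),q.mean(0)); print(cv2.minAreaRect((q[:,:2]*1000).astype(np.float32)))
E
```

```text
[[ 9.509e-01 -1.400e-03 -3.096e-01  4.944e-01]
 [ 3.096e-01  5.000e-04  9.509e-01  7.950e-02]
 [-1.200e-03 -1.000e+00  9.000e-04  2.007e-01]
 [ 0.000e+00  0.000e+00  0.000e+00  1.000e+00]] [ 8.53833127e-02 -4.54347461e-03  1.51913081e+00  5.74440600e-04
  1.62835390e+00 -2.29355734e-01]
938 [0.49801323 0.0795664  0.11885577]
((505.0291748046875, 79.89300537109375), (63.15029525756836, 59.65846252441406), 17.71295928955078)
```

View pics/two.png

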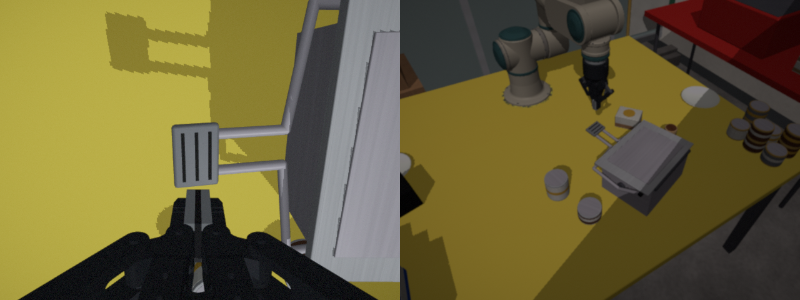

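The wrist view shows the paddle directly below the closed fingers, with its lateral centre at about (195,155) in the half-size picture. The nearest point of the box is well clear. Next I lower and press.

Request:
carry_out:
  targets:
    - [[0,1.4,0.0,0,0,0],[0,1.4,0.0,0,0,0],[0,1.4,0,0,0,0],[0,1.4,0,0,0,0],[0,1.0,0,0,0,0]]

```text
time: 3.1
position: [0.4939, 0.0797, 0.1333]
ee_rot: [-1.556, -0.247, 0.25]
wrist_force: [0.3, -0.6, 0.8]
finger_gap: -0.0
```

Request:
carry_out:
  targets:
    - [[0,0.4,0,0,0,0],[0,0.4,0,0,0,0],[0,0.4,0,0,0,0],[0,0.4,0,0,0,0],[0,0.4,0,0,0,0]]

```text
time: 3.6
position: [0.495, 0.0794, 0.1162]
ee_rot: [-1.557, -0.249, 0.247]
wrist_force: [-1.7, -0.6, 7.3]
finger_gap: -0.0
```

Request:
carry_out:
  targets:
    - [[0,0.4,0,0,0,0],[0,0.4,0,0,0,0],[0,0.4,0,0,0,0],[0,0.4,0,0,0,0],[0,0.4,0,0,0,0]]

```text
time: 4.1
position: [0.495, 0.0792, 0.0964]
ee_rot: [-1.557, -0.249, 0.247]
wrist_force: [-4.2, -1.4, 7.9]
finger_gap: 0.0002
```

Request:
carry_out:
  targets:
    - [[0,0.4,0,0,0,0],[0,0.4,0,0,0,0],[0,0.4,0,0,0,0],[0,0.4,0,0,0,0],[0,0.4,0,0,0,0]]

```text
time: 4.6
position: [0.4947, 0.0791, 0.0761]
ee_rot: [-1.557, -0.248, 0.248]
wrist_force: [-4.5, -1.7, 6.1]
finger_gap: 0.0001
```

Request:
carry_out:
  targets:
    - [[0,0.4,0,0,0,0],[0,0.4,0,0,0,0],[0,0.4,0,0,0,0],[0,0.3,0,0,0,0],[0,0.2,0,0,0,0]]

```text
time: 5.1
position: [0.4952, 0.0793, 0.059]
ee_rot: [-1.557, -0.249, 0.247]
wrist_force: [-1.2, -1.5, 4.8]
finger_gap: -0.0004
```

Request:
carry_out:
  targets:
    - [[0,0.3,0,0,0,0],[0,0.2,0,0,0,0],[0,0.2,0,0,0,0],[0,0.2,0,0,0,0],[0,0.0,0,0,0,0]]

```text
time: 5.6
position: [0.4955, 0.0795, 0.0499]
ee_rot: [-1.557, -0.25, 0.246]
wrist_force: [1.8, 0.6, 4.8]
finger_gap: 0.0001
```

Request:
carry_out:
  targets:
    - [[0,0.1,0,0,0,0],[0,0.1,0,0,0,0],[0,0.1,0,0,0,0],[0,0.0,0,0,0,0]]

```text
time: 6.0
position: [0.4947, 0.0794, 0.0463]
ee_rot: [-1.556, -0.248, 0.248]
wrist_force: [1.9, 0.1, 4.6]
finger_gap: -0.0004
```

```bash
python3 - <<'E'
from h import *
look("scene","s2"); print(env.state()["wrist_force"])
im=cv2.imread("pics/s2.png"); cv2.imwrite("pics/s2c.png",cv2.resize(im[60:360,200:520],None,fx=1.8,fy=1.8))
E
```

```text
[1.58726273 0.33977267 4.53419729]
```

View pics/s2c.png

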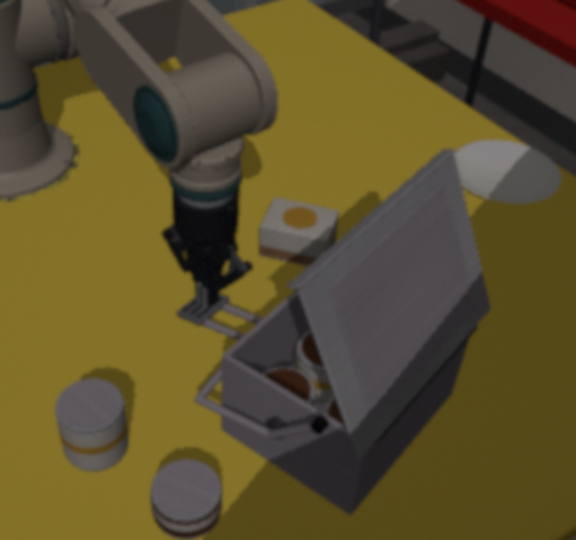

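The lid stands nearly fully open and nothing else has been disturbed. The force hasn't risen yet, so I go down to the stop.

Request:
carry_out:
  targets:
    - [[0,0.1,0,0,0,0],[0,0.1,0,0,0,0],[0,0.0,0,0,0,0]]

```text
time: 6.35
position: [0.4951, 0.0795, 0.0451]
ee_rot: [-1.556, -0.249, 0.247]
wrist_force: [-0.6, 0.1, 11.4]
finger_gap: 0.0001
```

The force jumped to 11 N at z = 0.045, so the lever is at its stop. I hold for 3 s.

Request:
carry_out:
  targets:
    - [[0,0,0,0,0,0],[0,0,0,0,0,0],[0,0,0,0,0,0],[0,0,0,0,0,0],[0,0,0,0,0,0]]

```text
time: 6.85
position: [0.495, 0.0795, 0.0452]
ee_rot: [-1.556, -0.249, 0.247]
wrist_force: [0.1, 0.3, 9.1]
finger_gap: 0.0003
```

Request:
carry_out:
  targets:
    - [[0,0,0,0,0,0],[0,0,0,0,0,0],[0,0,0,0,0,0],[0,0,0,0,0,0],[0,0,0,0,0,0]]

```text
time: 7.35
position: [0.495, 0.0795, 0.0452]
ee_rot: [-1.556, -0.249, 0.247]
wrist_force: [-0.0, 0.2, 10.3]
finger_gap: -0.0
```

Request:
carry_out:
  targets:
    - [[0,0,0,0,0,0],[0,0,0,0,0,0],[0,0,0,0,0,0],[0,0,0,0,0,0],[0,0,0,0,0,0]]

```text
time: 7.85
position: [0.4951, 0.0795, 0.0452]
ee_rot: [-1.556, -0.249, 0.247]
wrist_force: [0.2, 0.8, 9.5]
finger_gap: 0.0003
```

Request:
carry_out:
  targets:
    - [[0,0,0,0,0,0],[0,0,0,0,0,0],[0,0,0,0,0,0],[0,0,0,0,0,0],[0,0,0,0,0,0]]

```text
time: 8.35
position: [0.495, 0.0795, 0.0452]
ee_rot: [-1.556, -0.249, 0.247]
wrist_force: [-0.1, 0.0, 10.1]
finger_gap: -0.0
```

Request:
carry_out:
  targets:
    - [[0,0,0,0,0,0],[0,0,0,0,0,0],[0,0,0,0,0,0],[0,0,0,0,0,0],[0,0,0,0,0,0]]

```text
time: 8.85
position: [0.495, 0.0795, 0.0452]
ee_rot: [-1.556, -0.249, 0.247]
wrist_force: [0.5, 0.2, 9.8]
finger_gap: 0.0003
```

Request:
carry_out:
  targets:
    - [[0,0,0,0,0,0],[0,0,0,0,0,0],[0,0,0,0,0,0],[0,0,0,0,0,0],[0,0,0,0,0,0]]

```text
time: 9.35
position: [0.495, 0.0795, 0.0452]
ee_rot: [-1.556, -0.249, 0.247]
wrist_force: [-0.3, -0.1, 10.0]
finger_gap: -0.0002
```

```bash
python3 - <<'E'
from h import *
look("top","t2"); print(env.state()["wrist_force"])
d=np.load("pics/t2.npz")["d"]
p=np.array([pt("t2",u,v,d[v,u]) for u in range(100,420,2) for v in range(10,320,2) if d[v,u]>0])
c,s=np.cos(.32),np.sin(.32); q=p-np.array([.694,.143,0]); bx=q[:,0]*c+q[:,1]*s; by=-q[:,0]*s+q[:,1]*c
m=(abs(by)<.1)&(q[:,2]>.16)&(bx>-.1)&(bx<.2); print(m.sum(),q[m,2].max()); k=np.polyfit(bx[m],q[m,2],1); print("lid angle",np.pi+np.arctan(k[0]) if k[0]>0 else -np.arctan(k[0]))
E
```

```text
[0.47505483 0.09890188 9.66801769]
667 0.30904111176548577
lid angle 1.0494761658097571
```

The lid measures about 1.05 rad from depth, with its edge at 0.309 m, and it was held for 3 s. Now I ease it up at about 20 mm/s.

Request:
carry_out:
  targets:
    - [[0,-0.1,0,0,0,0],[0,-0.2,0,0,0,0],[0,-0.2,0,0,0,0],[0,-0.2,0,0,0,0],[0,-0.2,0,0,0,0]]

```text
time: 9.9
position: [0.4941, 0.0792, 0.0531]
ee_rot: [-1.557, -0.247, 0.249]
wrist_force: [-0.3, -0.7, 3.3]
finger_gap: -0.0
```

Request:
carry_out:
  targets:
    - [[0,-0.2,0,0,0,0],[0,-0.2,0,0,0,0],[0,-0.2,0,0,0,0],[0,-0.2,0,0,0,0],[0,-0.2,0,0,0,0]]

```text
time: 10.4
position: [0.4944, 0.0795, 0.0633]
ee_rot: [-1.556, -0.247, 0.248]
wrist_force: [-3.3, -1.7, 5.0]
finger_gap: 0.0
```

Request:
carry_out:
  targets:
    - [[0,-0.2,0,0,0,0],[0,-0.2,0,0,0,0],[0,-0.2,0,0,0,0],[0,-0.2,0,0,0,0],[0,-0.2,0,0,0,0]]

```text
time: 10.9
position: [0.4946, 0.0795, 0.0735]
ee_rot: [-1.556, -0.248, 0.248]
wrist_force: [-5.0, -0.3, 5.6]
finger_gap: -0.0001
```

Request:
carry_out:
  targets:
    - [[0,-0.2,0,0,0,0],[0,-0.2,0,0,0,0],[0,-0.2,0,0,0,0],[0,-0.2,0,0,0,0],[0,-0.2,0,0,0,0]]

```text
time: 11.4
position: [0.4949, 0.0796, 0.0838]
ee_rot: [-1.556, -0.249, 0.247]
wrist_force: [-3.0, -0.4, 6.2]
finger_gap: -0.0001
```

Request:
carry_out:
  targets:
    - [[0,-0.2,0,0,0,0],[0,-0.2,0,0,0,0],[0,-0.2,0,0,0,0],[0,-0.2,0,0,0,0],[0,-0.2,0,0,0,0]]

```text
time: 11.9
position: [0.4955, 0.0798, 0.0942]
ee_rot: [-1.556, -0.25, 0.246]
wrist_force: [-1.1, 0.5, 5.1]
finger_gap: 0.0002
```

Request:
carry_out:
  targets:
    - [[0,-0.2,0,0,0,0],[0,-0.2,0,0,0,0],[0,-0.2,0,0,0,0],[0,-0.2,0,0,0,0],[0,-0.2,0,0,0,0]]

```text
time: 12.4
position: [0.4965, 0.0801, 0.1048]
ee_rot: [-1.556, -0.253, 0.243]
wrist_force: [3.6, 2.5, 5.2]
finger_gap: -0.0002
```

Request:
carry_out:
  targets:
    - [[0,-0.2,0,0,0,0],[0,-0.2,0,0,0,0],[0,-0.2,0,0,0,0],[0,-0.1,0,0,0,0],[0,-0.1,0,0,0,0]]

```text
time: 12.9
position: [0.4963, 0.0798, 0.1126]
ee_rot: [-1.556, -0.252, 0.244]
wrist_force: [4.8, 1.9, 5.4]
finger_gap: 0.0005
```

Request:
carry_out:
  targets:
    - [[0,-0.1,0,0,0,0],[0,-0.1,0,0,0,0],[0,-0.1,0,0,0,0],[0,-0.1,0,0,0,0],[0,-0.1,0,0,0,0]]

```text
time: 13.4
position: [0.4959, 0.0797, 0.1173]
ee_rot: [-1.556, -0.251, 0.245]
wrist_force: [5.2, 2.1, 4.6]
finger_gap: -0.0001
```

Request:
carry_out:
  targets:
    - [[0,-0.1,0,0,0,0],[0,-0.1,0,0,0,0],[0,-0.1,0,0,0,0],[0,-0.1,0,0,0,0],[0,-0.1,0,0,0,0]]

```text
time: 13.9
position: [0.4938, 0.0793, 0.1205]
ee_rot: [-1.556, -0.246, 0.25]
wrist_force: [0.8, 0.6, -0.1]
finger_gap: 0.0
```

The contact force has gone to zero at z = 0.1205, which is the rest height, so the lever is back up. I let it rest a moment, then retreat upwards.

Request:
carry_out:
  targets:
    - [[0,-0.1,0,0,0,0],[0,-0.2,0,0,0,0],[0,-0.5,0,0,0,0],[0,-1,0,0,0,0],[0,-2,0,0,0,0]]

```text
time: 14.4
position: [0.4939, 0.0793, 0.159]
ee_rot: [-1.556, -0.246, 0.25]
wrist_force: [0.1, 0.0, -0.4]
finger_gap: 0.0
```

Request:
carry_out:
  targets:
    - [[-1,-3,0,0,0,0],[-1,-3,0,0,0,0],[-1,-1,0,0,0,0],[0,0,0,0,0,0],[0,0,0,0,0,0]]

```text
time: 14.9
position: [0.4662, 0.0701, 0.2293]
ee_rot: [-1.556, -0.248, 0.247]
wrist_force: [-0.1, -0.4, -0.4]
finger_gap: -0.0002
```

```bash
python3 - <<'E'
from h import *
look("scene","s3"); s=env.state(); print(s["time"],s["position"],s["wrist_force"])
look("top","t3")
for k,u,v in [("carton",209,331),("pot",169,252),("tinA",380,186),("tinB",406,245),("lidfront",286,232),("lidback",255,160)]: print(k,pt("top0",u,v).round(3),pt("t3",u,v).round(3))
a,b=cv2.imread("pics/scene0.png"),cv2.imread("pics/s3.png"); cv2.imwrite("pics/cmp.png",cv2.resize(np.hstack([a,b])[60:400],(800,212)))
E
```

```text
14.95 [0.46602025 0.07012057 0.22855663] [ 1.20197277  0.0613797  -0.59658782]
carton [0.425 0.268 0.056] [0.425 0.268 0.056]
pot [0.581 0.348 0.061] [0.581 0.348 0.061]
tinA [ 0.712 -0.076  0.043] [ 0.713 -0.076  0.042]
tinB [ 0.586 -0.119  0.075] [ 0.586 -0.119  0.075]
lidfront [0.607 0.113 0.132] [0.607 0.113 0.132]
lidback [0.744 0.17  0.137] [0.744 0.17  0.136]
```

View pics/s3.png

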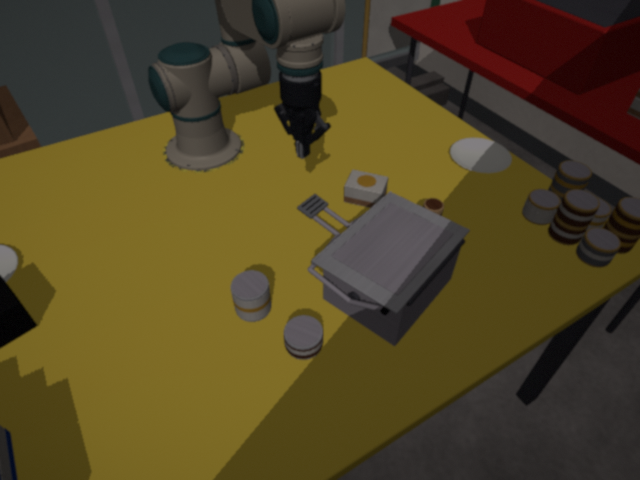

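The lid is shut, the paddle is back at (313,207), nothing else has moved, and the hand is clear.

```bash
python3 -c "
from bench import job_done; print(job_done())"
```

```text
the job is handed in; nothing more can be done
None
```

I pressed the paddle to its stop with the closed fingertips and held it there for about 3 s with 9–11 N of contact force. I then eased it up at 10–20 mm/s, staying in contact until the lever was at rest, and lifted the hand away. The job was handed in at about 15 s of the 48 s allowed; it reports no verdict.

- **Lid open:** during the hold, depth gave a lid angle of about 1.05 rad and an edge height of 0.309 m, against 1.1 rad and about 0.300 m in the text.
- **Lid shut:** after the hand was clear, the lid's measured points matched the start to 1 mm and the paddle was back in its starting place in the picture.
- **Other objects:** the tins, carton and pot had moved no more than 1 mm.
- **Force:** the highest wrist force read was about 11 N, and about 1 N or less (sensor noise) once the hand was clear.
- **Disagreement:** triangulating the paddle from two views put it at 0.1125 m high, against 0.119–0.120 m from depth and 0.118 m in the text. The rest height found on contact, about 0.12 m, agreed with depth.

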